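Clamp the cleaner bottle and hold its safety cap open

TASK

Wind the hand wheel of the bottle clamp clockwise through its full turn, to its stop, so that the jaw grips the cleaner bottle tight. Then press the red push-and-turn cap down, twist it anticlockwise by a sixth of a turn, from the red dot to the green dot on the shoulder, and lift it straight off, leaving the bottle upright in the clamp. Finish still holding the cap upright in the gripper, a hand's breadth (8 to 10 cm) above the open neck and at rest; do not put it down, and leave everything else on the worktop where it stands.

Things in the scene. Friction and masses are not known exactly. Their poses are not given: they have to be found in the camera images.
- clamp: Grey bottle clamp screwed to the worktop: base plate 130 (its x) x 310 (its y) x 12 mm, origin on the worktop, 10 mm to the +y side of the base plate's middle. z up. A grey gear housing (86 x 88 mm, 74 mm high) with the hand wheel stands at its y = -105 mm, the fixed jaw (face at y = +105 mm, 78 mm high) at the other end; the bottle stands between, on the base plate. It cannot move.
- wheel_axis (a point): Point on the vertical axis of the black hand wheel, at the middle height of its 12 mm thick rim (rim 108 mm across, 93 mm above the worktop; hub and spokes stay below 101 mm). On the clamp, fixed.
- handle_mid (a point): Middle of the red spinner handle that stands up on the wheel's rim, 48 mm from the wheel's axis, 120 mm above the worktop: round, 18 to 23 mm in diameter, from 101 to 137 mm above the worktop. It spins freely on its own pin, so the hand need not turn while it carries it round the circle. Its axis stays vertical.
- wheel (a joint): Angle of the hand wheel in rad, grows clockwise seen from above; starts at 0 to 0.2, the jaw meets the bottle at about 6.5 and the stop is at 7.0. Let go near the stop, it eases back to about 6.6 and stays there with the bottle gripped tight; elsewhere it stays where it is left. At 0 the handle stands on the clamp's -x side of the axis. Takes 3 N at the handle, up to 8 N near the stop.
- jaw: Dark moving jaw with rubber pad, 84 mm wide, top 72 mm above the worktop; a gear drives it 1.6 mm per rad of the wheel towards the clamp's +y, pushing the bottle up to 10 mm against the fixed jaw. Origin in the middle of its pad face, 13 mm above the worktop.
- bottle: White cleaner bottle with green labels, 0.5 to 0.95 kg, loose: body 90 (its x) x 60 (its y) x 100 mm, round shoulder to 114 mm, neck on its z axis. Origin at the middle of its underside, 12 mm above the worktop, z up. On its shoulder a red dot (locked) lies to the -x side of the neck (robot's side) and a green dot (open) 61 degrees anticlockwise of it.
- neck_top (a point): Centre of the neck's top rim, 146 mm above the bottle's underside; neck 27 mm across, 38 over its bayonet ledges. Two lugs in the cap sit in pockets under the ledges. With the cap pressed down, turn it anticlockwise from above by 61 degrees (50 to 72 will do, stop at 74): the lugs come free and it can be drawn straight up; 15 mm of lift clears the ledges.
- cap: Red ribbed push-and-turn cap, 50 mm across, 32 mm tall, hollow, loose, 30 to 55 g. Origin at the centre of its lower rim, z up; the white arrow on top points along its -x, over the bottle's -x when locked. Locked, its rim is 128 mm above the bottle's underside (cap top 172 mm above the worktop), 14 mm above the shoulder. To open, see neck_top and spring_plate.
- spring_plate (a joint): How far the cap presses the sprung plate in the neck down, m: 0 at rest, bottom at 0.009. The cap turns only while it is pressed at least 5 mm; 6 to 7 mm is right. Pushes the cap up with 4 N at rest and 9 N at 7 mm.
- lemon_1: Yellow lemon, 72 mm, bystander.
- storage_jar: Glass preserving jar with wire lid, 90 mm wide, 127 mm high, bystander.
- mug: Striped mug, 91 mm high, bystander.
- spice_jar: Slim spice jar with a dark lid, 44 mm across, 105 mm high, bystander.
Not all that is in view belongs to the job. Several things have the shape of the cap; the one meant has the colours described above.

How it is judged:
By the outcome, as a careful person would: the job done as asked, in the order asked, and still so for the second after the job is handed in, while the arm keeps its last pose, push and grip.
It also fails if it takes over 64 s, if anything falls off the work surface, if the arm or the gripper's body presses on something with over 40 N, if the wrist force passes 120 N, or if a joint passes its speed limit or range.

ROBOT

A 6-joint arm with a two-finger parallel gripper is mounted at the origin on a cart in front of the work surface, level with it; the furniture and walls round the work are solid. World frame = base frame: x ahead of the robot, y to its left, z up, the work surface at z = 0. Lengths are in m, angles in rad, forces in N, time in s.
With the tool pointing down it reaches from about 0.3 to 0.775 m from the base axis. Payload 14.6 kg.
Tool frame: the origin (TCP) lies midway between the tips of the shut fingers; the grasp point (between the pads) lies 19 mm behind it (ctrl.tcp_to_grasp is the distance from the TCP to the grasp point, in m); x points along the fingers, y is the direction in which the jaws open and shut, and the axes are right-handed (so a half turn about x gives the same grasp; the last joint's range is limited). The gripper opens to 94 mm and grips with 3 to 60 N. Pads are 16 mm wide; open, the fingers measure 119 mm over their backs; the gripper's body (75 mm by 177 mm) begins 78 mm behind the grasp point.
Start: joints at [-1.175, 0.3, 1.521, -0, 1.321, -0.067], TCP at [0.246, -0.492, 0.205] pointing down, gripper open.
Joint ranges: [-3.03, 3.03], [-0.79, 2.21], [0.23, 2.52], [-1.04, 4.18], [0, 3.07], [-2.55, 2.55]. Speed limits (rad/s): [2.22, 2.22, 2.57, 3.14, 3.14, 3.14].

INTERFACE

Orientations are given as [roll, pitch, yaw] about the fixed x, y, z axes, in that order (R = Rz(yaw) Ry(pitch) Rx(roll)).
In Python, from station import ctrl gives the robot as it stands.
- The arm moves only by the tool jog_arm, never from a script. Its argument "rows" is one flat list of numbers, 7 for each row, row after row: the shift along the world's x, y, z in m, then the turn, a rotation vector about the world's x, y, z in degrees, then the closure, from 0 (fully open) to 1 (shut). A call has 1 to 8 rows; each row shifts and turns the commanded pose from where the row before left it; what a row does not reach is not made up. A row lasts 1/12 s, in which the tool goes at most 41.7 mm and 7.16 degrees, less where a joint would pass 70% of its speed; a pose out of reach is approached as far as the arm can. A call with a gripper value outside its range is refused whole. The fingers move at their own pace and stop on an object; "squeeze" is the grip in N (left out, the last holds). Time passes only in rows, so rows that do not move let the fingers close. It gives the time, the measured TCP pose, the force and the opening at its end, in the units of the state.
- ctrl.get_obs(): the state, without advancing time (a new reading comes with each control period).
- ctrl.camera(name): name is "scene" or "top" or "wrist"; returns (picture, depth): 384x512x3 uint8, red, green, blue; 384x512 float32, m along the optical axis (not along the pixel's ray), 0 where there is no reading.
- ctrl.camera_model(name): a dict with "K" (3x3 intrinsics, pixels), "extrinsics" (4x4, takes a point from camera to world coordinates). Camera axes: x right, y down, z forward; pixel columns grow to the right and rows downward; lengths in m; the calibration is good to about 2 mm. A picture is of the moment at which its call begins: read the wrist's pose just before it. camera_model takes no time and is no camera call; for the wrist camera it gives the pose at the moment of the call.
- ctrl.hand_in(): hands the job in, once; it reports no verdict.
The state is a dict: "time_s": time; "qpos": joint angles; "joint_vel": joint speeds; "tau": joint torques, N m; "ee_pos": TCP position; "eef_rot": TCP orientation; "force": force on the tool from outside, world axes, zero at the start; "moment": the same for the moment, N m; "grip_width": finger opening in m.
Only numpy, scipy, OpenCV 4.12 (cv2) and the standard library are available. Lean on these libraries where they do the work, as an engineer would, in place of code of your own. Each camera call takes 0.05 s, during which the arm holds its last target.

## Working session

There is one attempt and no reset: what is moved stays moved. The work goes in short steps, Python scripts to look and compute and a tool call to move; the robot and the scene stay as the last step left them, time stands still between calls to the robot, and variables do not carry over. Pictures are saved under pics/ and viewed, and the job is handed in when it is done.

Besides the shell and the picture viewer there is one more tool, called as name(argument=value, ...) on one line, values as JSON. jog_arm: Moves the arm, as the interface text tells. Its arguments: {"type":"object","properties":{"rows":{"type":"array"},"squeeze":{"type":"number"}},"required":["rows"]}

```bash
ls; mkdir -p pics; python3 - <<'E'
from station import ctrl
import cv2,numpy as np
print(ctrl.get_obs())
for n in ["scene","top","wrist"]:
    m=ctrl.camera_model(n); p,d=ctrl.camera(n)
    np.savez(f"{n}0.npz",p=p,d=d,K=m["K"],E=m["extrinsics"])
    cv2.imwrite(f"pics/{n}0.png",p[:,:,::-1]); print(n,m)
E
```

```text
pics
{'time_s': 0.0, 'qpos': array([-1.17458987e+00,  3.00465227e-01,  1.52155762e+00, -7.91409510e-06,
        1.32066915e+00, -6.66030448e-02]), 'joint_vel': array([ 0.00095744,  0.00056924, -0.00119171, -0.00074175,  0.00093391,
        0.00135323]), 'tau': array([-3.64064363e-04, -5.31800365e+01, -3.52735627e+01,  7.07483548e-02,
        2.43735110e-02, -8.45801969e-05]), 'ee_pos': array([ 0.24545435, -0.49191738,  0.20489947]), 'eef_rot': array([-1.63042655,  1.56969696,  1.97397757]), 'force': array([-0.69889566, -0.29253349,  0.25908815]), 'moment': array([0.05438019, 0.00280448, 0.0414657 ]), 'grip_width': 0.09389855988304428}
scene {'K': array([[360.95837689,   0.        , 258.43326427],
       [  0.        , 360.95837689, 185.06289801],
       [  0.        ,   0.        ,   1.        ]]), 'extrinsics': array([[-0.78086059, -0.2816336 ,  0.55761928, -0.14754394],
       [-0.62470262,  0.34940615, -0.69832798,  0.84199271],
       [ 0.00183702, -0.89364302, -0.44877474,  0.66819178],
       [ 0.        ,  0.        ,  0.        ,  1.        ]])}
top {'K': array([[365.04687283,   0.        , 252.57805305],
       [  0.        , 365.04687283, 188.27830753],
       [  0.        ,   0.        ,   1.        ]]), 'extrinsics': array([[ 0.02433316, -0.99428092,  0.10398727,  0.40404519],
       [-0.99970163, -0.02397901,  0.0046547 ,  0.01841223],
       [-0.00213457, -0.10406951, -0.99456774,  1.20961225],
       [ 0.        ,  0.        ,  0.        ,  1.        ]])}
wrist {'K': array([[295.32767702,   0.        , 255.28639876],
       [  0.        , 295.32767702, 193.05717813],
       [  0.        ,   0.        ,   1.        ]]), 'extrinsics': array([[ 0.44605227, -0.86875487, -0.21517981,  0.30748925],
       [-0.8950057 , -0.43336462, -0.10564046, -0.46154745],
       [-0.00147566,  0.23970832, -0.97084383,  0.38367119],
       [ 0.        ,  0.        ,  0.        ,  1.        ]])}
```

View pics/scene0.png

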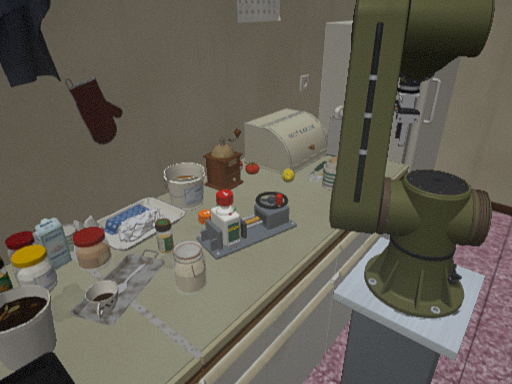

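View pics/top0.png

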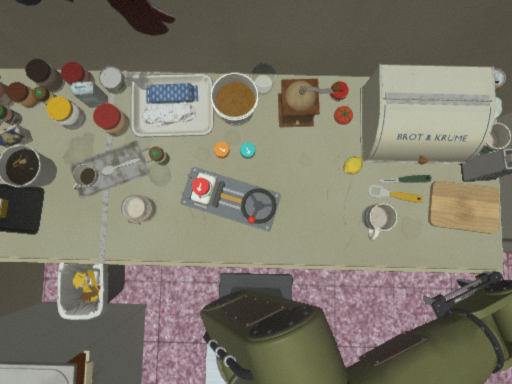

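View pics/wrist0.png

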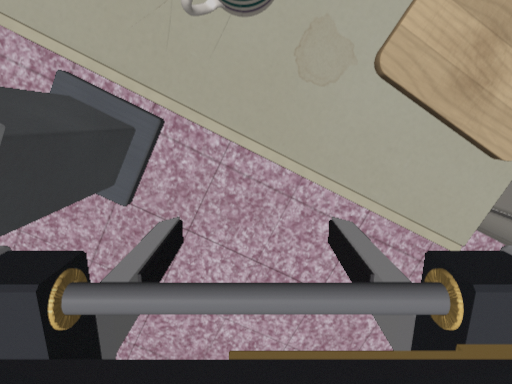

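```bash
cat > h.py <<'E'
import numpy as np,cv2
def load(n):
    z=np.load(f"{n}.npz"); return z["p"],z["d"],z["K"],z["E"]
def cloud(d,K,E):
    v,u=np.mgrid[:d.shape[0],:d.shape[1]]
    P=np.stack([(u-K[0,2])/K[0,0]*d,(v-K[1,2])/K[1,1]*d,d],-1)
    return P@E[:3,:3].T+E[:3,3]
def proj(P,K,E):
    c=(np.asarray(P)-E[:3,3])@E[:3,:3]; return c[...,:2]/c[...,2:]*K[0,0]+[K[0,2],K[1,2]]
E
python3 - <<'E'
from h import *
for n,(x0,y0,x1,y1) in {"top0":(170,155,290,240),"scene0":(190,180,310,260)}.items():
    p,d,K,E=load(n); C=cloud(d,K,E)
    cv2.imwrite(f"pics/{n}z.png",cv2.resize(p[y0:y1,x0:x1,::-1],None,fx=6,fy=6,interpolation=cv2.INTER_CUBIC))
    q=C[y0:y1,x0:x1].reshape(-1,3); rgb=p[y0:y1,x0:x1].reshape(-1,3).astype(int)
    red=(rgb[:,0]>110)&(rgb[:,1]<70)&(rgb[:,2]<70)
    R=q[red]; 
    cap=R[R[:,2]>.145]; 
    print(n,"cap",len(cap),np.median(cap,0),cap.min(0),cap.max(0))
    t=cap[cap[:,2]>.167]; print(" captop",len(t),t.mean(0),(t.max(0)+t.min(0))/2, t.max(0)-t.min(0))
    h=R[(R[:,2]>.1)&(R[:,2]<.145)]; h=h[h[:,1]<cap[:,1].min()-.03]; print(" handle",len(h),h.mean(0) if len(h) else 0,h.min(0),h.max(0))
    for lo,hi in [(.085,.103),(.063,.078),(.005,.02)]:
        s=q[(q[:,2]>lo)&(q[:,2]<hi)]; print(" z",lo,hi,len(s)); 
        if len(s)>5: r=cv2.minAreaRect(s[:,:2].astype(np.float32)*1000); print("  rect",r, np.median(s[:,2]))
E
```

```text
top0 cap 8 [0.50892252 0.15223819 0.17258006] [0.49840557 0.15047734 0.16970954] [0.51872305 0.15858638 0.17537938]
 captop 8 [0.50873352 0.15309836 0.17232566] [0.50856431 0.15453186 0.17254446] [0.02031748 0.00810904 0.00566983]
 handle 32 [0.42478868 0.02491791 0.13575481] [0.41684852 0.01692083 0.12243592] [0.4348916  0.03476282 0.13960612]
 z 0.085 0.103 536
  rect ((491.8370056152344, 77.29576873779297), (257.88922119140625, 106.29292297363281), 71.62377166748047) 0.0975145801878945
 z 0.063 0.078 615
  rect ((493.27484130859375, 93.58380126953125), (270.01287841796875, 84.08099365234375), 74.4420166015625) 0.07348593112155744
 z 0.005 0.02 1557
  rect ((500.8968505859375, 97.42439270019531), (278.91180419921875, 388.6144714355469), 1.3859221935272217) 0.011568097721329273
scene0 cap 164 [0.50782233 0.18599892 0.17046539] [-0.14754394  0.15083882  0.14514973] [0.54078709 0.84199271 0.66819178]
 captop 104 [0.48770261 0.2033682  0.19011378] [0.19662157 0.49641577 0.417707  ] [0.68833103 0.69115389 0.50096955]
 handle 40 [0.42023024 0.03157306 0.12733592] [0.41278471 0.02335941 0.1105599 ] [0.43137535 0.03621833 0.13773763]
 z 0.085 0.103 578
  rect ((582.8388671875, 163.4714813232422), (416.2504577636719, 338.783447265625), 89.39530181884766) 0.09549390727334695
 z 0.063 0.078 506
  rect ((597.7039184570312, 64.80199432373047), (268.22735595703125, 315.2322082519531), 74.33527374267578) 0.07135766132250748
 z 0.005 0.02 1243
  rect ((584.4356689453125, 20.3973388671875), (376.7577209472656, 523.7146606445312), 36.35187530517578) 0.011299071970302998
```

```bash
python3 - <<'E'
from h import *
p,d,K,E=load("top0");C=cloud(d,K,E)
q=C[155:240,225:290].reshape(-1,3);
# wheel rim: fit circle
s=q[(q[:,2]>.09)&(q[:,2]<.106)]
x,y=s[:,0],s[:,1];
r=cv2.minEnclosingCircle(s[:,:2].astype(np.float32)); print(len(s),r)
E
```

```text
512 ((0.46776220202445984, 0.005345589946955442), 0.05381185561418533)
```

View pics/top0z.png

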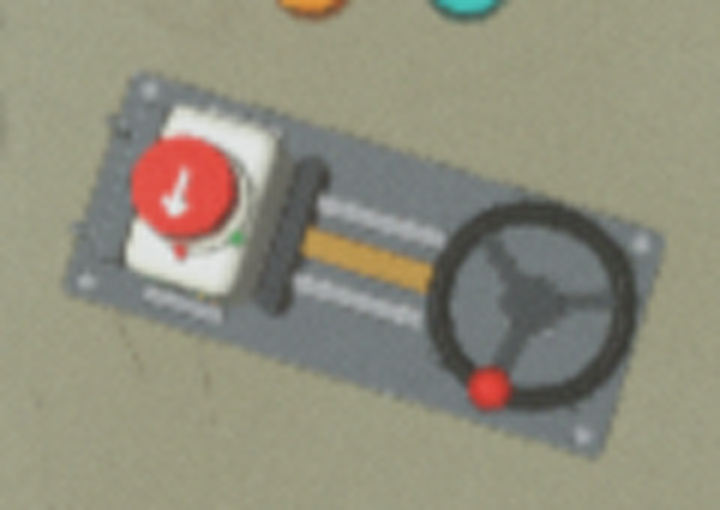

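View pics/scene0z.png

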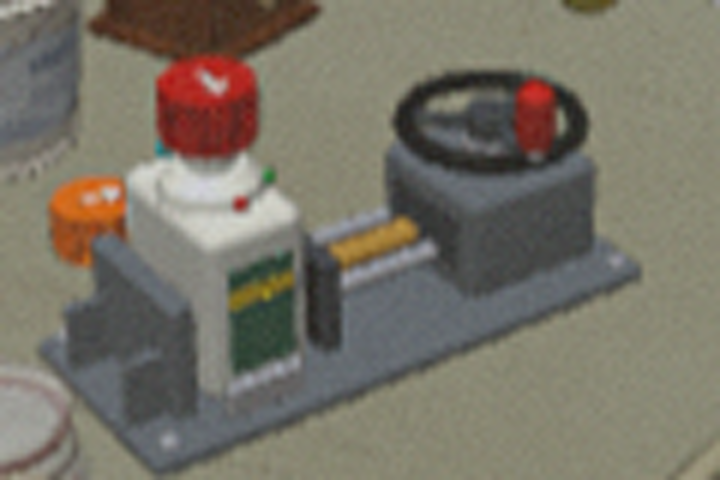

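```bash
cat >> h.py <<'E'
from scipy.spatial.transform import Rotation as Ro
def st():
    from station import ctrl
    o=ctrl.get_obs(); R=Ro.from_euler('xyz',o['eef_rot']).as_matrix()
    print('t',round(o['time_s'],2),'q',o['qpos'].round(3),'pos',o['ee_pos'].round(4),'F',o['force'].round(1),'M',o['moment'].round(2),'w',round(o['grip_width'],4))
    print(' x',R[:,0].round(3),'y',R[:,1].round(3),'yaw_y',np.degrees(np.arctan2(R[1,1],R[0,1])).round(2))
    return o,R
E
python3 - <<'E'
from h import *
st()
p,d,K,E=load("top0"); C=cloud(d,K,E)
# ellipse/circle fit of cap top via red mask ray-intersected with z=.172
hsv=cv2.cvtColor(p,cv2.COLOR_RGB2HSV)
m=((hsv[...,0]<10)|(hsv[...,0]>170))&(hsv[...,1]>150)
m=m.astype(np.uint8); n,l,s,c=cv2.connectedComponentsWithStats(m)
def back(u,v,z):
    r=E[:3,:3]@np.array([(u-K[0,2])/K[0,0],(v-K[1,2])/K[1,1],1]); t=(z-E[2,3])/r[2]; return E[:3,3]+t*r
for i in range(1,n):
    x,y,w,h,a=s[i]
    if 170<c[i][0]<290 and 155<c[i][1]<240: print(s[i],c[i],back(*c[i],.172),back(*c[i],.137))
for z,(u,v) in [(.172,(170+176/6,155+212/6)),(.172,(170+182/6,155+172/6)),(.126,(170+180/6,155+251/6)),(.126,(170+237/6,155+238/6))]: print(back(u,v,z))
b=[back(170+u/6,155+v/6,.012) for u,v in[(150,90),(640,243),(85,283),(583,437)]]
print(np.round(b,4)); a=b[0]-b[1];print(np.degrees(np.arctan2(-a[0],a[1]))); a=b[2]-b[3];print(np.degrees(np.arctan2(-a[0],a[1])),np.mean(b,0))
E
```

```text
t 0.15 q [-1.175  0.3    1.521 -0.     1.321 -0.067] pos [ 0.2455 -0.492   0.205 ] F [-0.3 -0.7  0.3] M [ 0.05  0.04 -0.  ] w 0.0943
 x [-0.     0.001 -1.   ] y [ 0.446 -0.895 -0.001] yaw_y -63.49
[192 178  17  16 175] [200.34285714 185.50857143] [0.51689513 0.17286842 0.172     ] [0.5207017  0.17807843 0.137     ]
[248 217   7   6  35] [251.05714286 219.42857143] [0.42373536 0.02541653 0.172     ] [0.42439953 0.02565279 0.137     ]
[0.50296338 0.17520873 0.172     ]
[0.52219663 0.1731038  0.172     ]
[0.48795662 0.17940573 0.126     ]
[0.49511242 0.15135051 0.126     ]
[[ 0.5856  0.2164  0.012 ]
 [ 0.5073 -0.0558  0.012 ]
 [ 0.478   0.2477  0.012 ]
 [ 0.4007 -0.0267  0.012 ]]
-16.0484451533564
-15.716687935725068 [0.49289456 0.09540106 0.012     ]
```

jog_arm(rows=[0.0112,0.0323,0,0,0,0,0.45,0.0112,0.0323,0,0,0,0,0.45,0.0112,0.0323,0,0,0,0,0.45,0.0112,0.0323,0,0,0,0,0.45,0.0112,0.0323,0,0,0,0,0.45,0.0112,0.0323,0,0,0,0,0.45,0.0112,0.0323,0,0,0,0,0.45,0.0112,0.0323,0,0,0,0,0.45], squeeze=15)

```text
time_s: 0.82
ee_pos: [0.3352, -0.2321, 0.2054]
eef_rot: [2.475, 1.571, -0.204]
force: [-0.3, -0.9, 0.2]
grip_width: 0.0517
```

jog_arm(rows=[0.0112,0.0323,0,0,0,0,0.45,0.0112,0.0323,0,0,0,0,0.45,0.0112,0.0323,0,0,0,0,0.45,0.0112,0.0323,0,0,0,0,0.45,0.0112,0.0323,0,0,0,0,0.45,0.0112,0.0323,0,0,0,0,0.45,0.0112,0.0323,0,0,0,0,0.45,0,0,0,0,0,0,0.45])

```text
time_s: 1.48
ee_pos: [0.4144, -0.0036, 0.2054]
eef_rot: [-2.124, 1.57, 1.485]
force: [0.9, -0.2, -0.1]
grip_width: 0.0515
```

```bash
python3 - <<'E'
from h import *
from station import ctrl
o,R=st()
m=ctrl.camera_model("wrist"); p,d=ctrl.camera("wrist"); st()
np.savez("w1.npz",p=p,d=d,K=m["K"],E=m["extrinsics"]); cv2.imwrite("pics/w1.png",p[:,:,::-1])
C=cloud(d,m["K"],m["extrinsics"])
hsv=cv2.cvtColor(p,cv2.COLOR_RGB2HSV)
r=((hsv[...,0]<10)|(hsv[...,0]>170))&(hsv[...,1]>140)
for nm,sel in [("handle top",r&(C[...,2]>.130)&(C[...,2]<.145)&(C[...,1]<.08)),("cap top",r&(C[...,2]>.166)&(C[...,2]<.18))]:
    q=C[sel]; print(nm,len(q)); 
    if len(q)>4: print(q.mean(0),cv2.minEnclosingCircle(q[:,:2].astype(np.float32)))
E
```

```text
t 1.48 q [-9.800e-02 -8.000e-03  1.874e+00  1.000e-03  1.275e+00  1.006e+00] pos [ 0.4144 -0.0036  0.2054] F [ 0.9 -0.2 -0.1] M [-0.01 -0.07 -0.04] w 0.0515
 x [ 0.     0.001 -1.   ] y [ 0.45  -0.893 -0.001] yaw_y -63.25
t 1.53 q [-0.102 -0.009  1.876  0.     1.276  1.002] pos [ 0.4138 -0.0055  0.2052] F [ 0.1 -0.5 -0.2] M [-0.03 -0.06 -0.  ] w 0.0519
 x [-0.  0. -1.] y [ 0.45  -0.893 -0.   ] yaw_y -63.25
handle top 413
[0.4253907  0.02442182 0.13511195] ((0.4243716597557068, 0.024244779720902443), 0.010315400548279285)
cap top 1
```

View pics/w1.png

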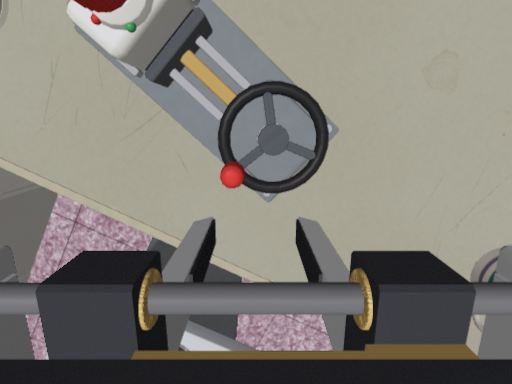

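```bash
python3 - <<'E'
from h import *
p,d,K,E=load("w1"); C=cloud(d,K,E)
s=C[60:215,200:350].reshape(-1,3); s=s[(s[:,2]>.094)&(s[:,2]<.104)]
print(len(s),cv2.minEnclosingCircle(s[:,:2].astype(np.float32)),np.median(s[:,2]))
from scipy.optimize import least_squares
r=np.hypot(s[:,0]-.4675,s[:,1]-.005); o=s[(r>.035)&(r<.062)]
f=least_squares(lambda c:np.hypot(o[:,0]-c[0],o[:,1]-c[1])-c[2],[.4675,.005,.048],loss='soft_l1',f_scale=.002); print(f.x)
E
```

```text
5002 ((0.4674646556377411, 0.0037524234503507614), 0.053730420768260956) 0.09775671941467784
[0.46757352 0.00421624 0.04707944]
```

jog_arm(rows=[0.0105,0.03,0,0,0,0,0.45,0,0,0,0,0,0,0.45,0,0,-0.025,0,0,0,0.45,0,0,-0.025,0,0,0,0.45,0,0,-0.025,0,0,0,0.45,0,0,-0.012,0,0,0,0.45,0,0,0,0,0,0,0.45])

```text
time_s: 2.12
ee_pos: [0.4225, 0.0213, 0.1161]
eef_rot: [-0.466, 1.566, 3.138]
force: [0.3, 0.2, -0.4]
grip_width: 0.0515
```

```bash
python3 - <<'E'
from h import *
from station import ctrl
o,R=st()
p,d=ctrl.camera("scene"); cv2.imwrite("pics/s2.png",cv2.resize(p[150:270,190:330,::-1],None,fx=5,fy=5))
E
```

```text
t 2.12 q [-0.036  0.125  1.959 -0.     1.062  1.073] pos [0.4225 0.0213 0.1161] F [ 0.3  0.2 -0.4] M [-0.   -0.02 -0.05] w 0.0515
 x [-0.005  0.    -1.   ] y [ 0.446 -0.895 -0.002] yaw_y -63.54
```

View pics/s2.png

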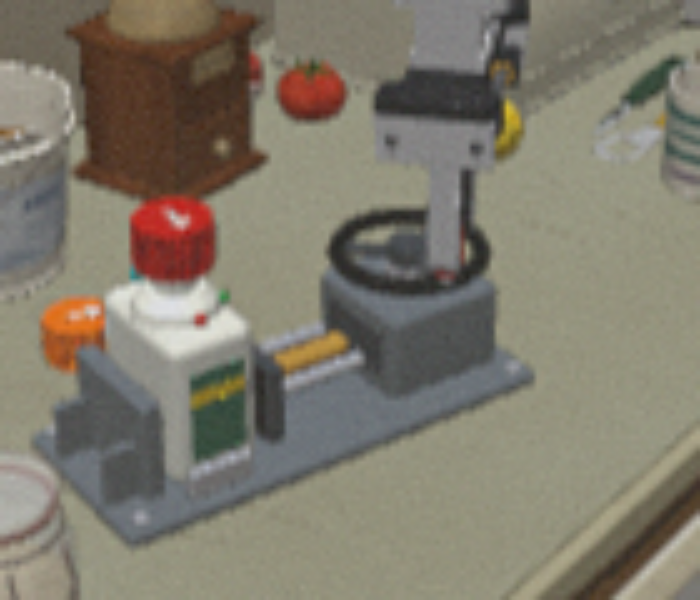

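jog_arm(rows=[0.001,0.0025,-0.009,0,0,0,0.45,0,0,0,0,0,0,0.9,0,0,0,0,0,0,0.9,0,0,0,0,0,0,0.9,0,0,0,0,0,0,0.9], squeeze=15)

```text
time_s: 2.58
ee_pos: [0.4253, 0.0248, 0.11]
eef_rot: [2.653, 1.57, -0.026]
force: [-0.1, -0.0, -0.9]
grip_width: 0.0285
```

```bash
python3 - <<'E'
from h import *
st()
a0=154.7
r=.048
for k in range(0,5):
    for i in range(8):
        a,b=np.radians(a0-10*(8*k+i)),np.radians(a0-10*(8*k+i+1))
        print(f"{r*(np.cos(b)-np.cos(a)):.4f}, {r*(np.sin(b)-np.sin(a)):.4f}, 0,0,0,0,0.9,",end=" ")
    print("\n")
E
```

```text
t 2.58 q [-0.028  0.138  1.961  0.     1.042  1.08 ] pos [0.4253 0.0248 0.11  ] F [-0.1 -0.  -0.9] M [ 0.06  0.   -0.05] w 0.0285
 x [ 0.001 -0.    -1.   ] y [ 0.447 -0.895  0.   ] yaw_y -63.48
0.0042, 0.0072, 0,0,0,0,0.9, 0.0054, 0.0064, 0,0,0,0,0.9, 0.0064, 0.0053, 0,0,0,0,0.9, 0.0073, 0.0041, 0,0,0,0,0.9, 0.0079, 0.0028, 0,0,0,0,0.9, 0.0082, 0.0014, 0,0,0,0,0.9, 0.0084, -0.0000, 0,0,0,0,0.9, 0.0082, -0.0015, 0,0,0,0,0.9, 

0.0078, -0.0029, 0,0,0,0,0.9, 0.0072, -0.0042, 0,0,0,0,0.9, 0.0064, -0.0054, 0,0,0,0,0.9, 0.0053, -0.0064, 0,0,0,0,0.9, 0.0041, -0.0073, 0,0,0,0,0.9, 0.0028, -0.0079, 0,0,0,0,0.9, 0.0014, -0.0082, 0,0,0,0,0.9, -0.0000, -0.0084, 0,0,0,0,0.9, 

-0.0015, -0.0082, 0,0,0,0,0.9, -0.0029, -0.0078, 0,0,0,0,0.9, -0.0042, -0.0072, 0,0,0,0,0.9, -0.0054, -0.0064, 0,0,0,0,0.9, -0.0064, -0.0053, 0,0,0,0,0.9, -0.0073, -0.0041, 0,0,0,0,0.9, -0.0079, -0.0028, 0,0,0,0,0.9, -0.0082, -0.0014, 0,0,0,0,0.9, 

-0.0084, 0.0000, 0,0,0,0,0.9, -0.0082, 0.0015, 0,0,0,0,0.9, -0.0078, 0.0029, 0,0,0,0,0.9, -0.0072, 0.0042, 0,0,0,0,0.9, -0.0064, 0.0054, 0,0,0,0,0.9, -0.0053, 0.0064, 0,0,0,0,0.9, -0.0041, 0.0073, 0,0,0,0,0.9, -0.0028, 0.0079, 0,0,0,0,0.9, 

-0.0014, 0.0082, 0,0,0,0,0.9, 0.0000, 0.0084, 0,0,0,0,0.9, 0.0015, 0.0082, 0,0,0,0,0.9, 0.0029, 0.0078, 0,0,0,0,0.9, 0.0042, 0.0072, 0,0,0,0,0.9, 0.0054, 0.0064, 0,0,0,0,0.9, 0.0064, 0.0053, 0,0,0,0,0.9, 0.0073, 0.0041, 0,0,0,0,0.9,
```

Let the fingers finish closing, then look at the force.

jog_arm(rows=[0,0,0,0,0,0,0.9,0,0,0,0,0,0,0.9,0,0,0,0,0,0,0.9], squeeze=20)

```text
time_s: 2.83
ee_pos: [0.4251, 0.0249, 0.1098]
eef_rot: [3.075, 1.57, 0.397]
force: [-2.3, 0.9, 5.3]
grip_width: 0.0217
```

jog_arm(rows=[0.0042,0.0072,0,0,0,0,0.9,0.0054,0.0064,0,0,0,0,0.9,0.0064,0.0053,0,0,0,0,0.9,0.0073,0.0041,0,0,0,0,0.9,0.0079,0.0028,0,0,0,0,0.9,0.0082,0.0014,0,0,0,0,0.9,0.0084,0,0,0,0,0,0.9,0.0082,-0.0015,0,0,0,0,0.9])

```text
time_s: 3.5
ee_pos: [0.4815, 0.0511, 0.1098]
eef_rot: [-2.351, 1.57, 1.254]
force: [-3.4, 1.0, 5.6]
grip_width: 0.0216
```

```bash
cat >> h.py <<'E'
def wh():
    o,R=st(); v=o['ee_pos'][:2]-[.4676,.004]; a=np.degrees(np.arctan2(v[1],v[0]))
    print(' r',np.hypot(*v).round(4),'az',a.round(1),'wheel(mod)',np.radians((164.1-a)%360).round(3),'Fr',o['force'][:2]@v/np.hypot(*v),'Ft(cw)',o['force'][:2]@[v[1],-v[0]]/np.hypot(*v))
E
python3 -c "
from h import *
wh()"
```

```text
t 3.5 q [3.000e-02 2.620e-01 1.809e+00 1.000e-03 1.070e+00 1.137e+00] pos [0.4815 0.0511 0.1098] F [-3.4  1.   5.6] M [ 0.15  0.6  -0.05] w 0.0216
 x [ 0.     0.001 -1.   ] y [ 0.447 -0.895 -0.   ] yaw_y -63.46
 r 0.0492 az 73.6 wheel(mod) 1.58 Fr -0.01088479410115796 Ft(cw) -3.5735672827430016
```

Working cleanly (tangential 3.6 N, no radial load). Continue.

jog_arm(rows=[0.0078,-0.0029,0,0,0,0,0.9,0.0072,-0.0042,0,0,0,0,0.9,0.0064,-0.0054,0,0,0,0,0.9,0.0053,-0.0064,0,0,0,0,0.9,0.0041,-0.0073,0,0,0,0,0.9,0.0028,-0.0079,0,0,0,0,0.9,0.0014,-0.0082,0,0,0,0,0.9,0,-0.0084,0,0,0,0,0.9])

```text
time_s: 4.17
ee_pos: [0.5165, -0.0003, 0.1097]
eef_rot: [-3.016, 1.57, 0.589]
force: [-2.4, 3.2, 5.6]
grip_width: 0.0217
```

jog_arm(rows=[-0.0015,-0.0082,0,0,0,0,0.9,-0.0029,-0.0078,0,0,0,0,0.9,-0.0042,-0.0072,0,0,0,0,0.9,-0.0054,-0.0064,0,0,0,0,0.9,-0.0064,-0.0053,0,0,0,0,0.9,-0.0073,-0.0041,0,0,0,0,0.9,-0.0079,-0.0028,0,0,0,0,0.9,-0.0082,-0.0014,0,0,0,0,0.9])

```text
time_s: 4.83
ee_pos: [0.4725, -0.0432, 0.1098]
eef_rot: [3.141, 1.569, 0.462]
force: [3.2, 8.6, 4.8]
grip_width: 0.0218
```

```bash
python3 -c "
from h import *
wh()"
```

```text
t 4.83 q [-1.690e-01  2.410e-01  1.836e+00  1.000e-03  1.063e+00  9.390e-01] pos [ 0.4725 -0.0432  0.1098] F [3.2 8.6 4.8] M [ 1.7  -0.55 -0.02] w 0.0218
 x [ 0.002  0.001 -1.   ] y [ 0.446 -0.895  0.   ] yaw_y -63.5
 r 0.0475 az -84.1 wheel(mod) 4.332 Fr -8.223404723370356 Ft(cw) -4.0902636407502895
```

jog_arm(rows=[-0.0084,0.001,0,0,0,0,0.9,-0.0082,0.0025,0,0,0,0,0.9,-0.0078,0.0029,0,0,0,0,0.9,-0.0072,0.0042,0,0,0,0,0.9,-0.0064,0.0054,0,0,0,0,0.9,-0.0053,0.0064,0,0,0,0,0.9,-0.0041,0.0073,0,0,0,0,0.9,-0.0028,0.0079,0,0,0,0,0.9])

```text
time_s: 5.5
ee_pos: [0.4218, -0.0059, 0.1097]
eef_rot: [1.686, 1.57, -0.993]
force: [2.3, -2.9, 4.3]
grip_width: 0.0216
```

```bash
python3 -c "
from h import *
wh()"
```

```text
t 5.5 q [-1.000e-01  1.290e-01  1.972e+00 -1.000e-03  1.040e+00  1.009e+00] pos [ 0.4218 -0.0059  0.1097] F [ 2.3 -2.9  4.3] M [-0.6  -0.5   0.05] w 0.0216
 x [ 0.001 -0.001 -1.   ] y [ 0.446 -0.895  0.001] yaw_y -63.5
 r 0.0469 az -167.8 wheel(mod) 5.794 Fr -1.6853554421825228 Ft(cw) -3.290634122237704
```

jog_arm(rows=[-0.0014,0.0082,0,0,0,0,0.9,0,0.0084,0,0,0,0,0.9,0.0015,0.0082,0,0,0,0,0.9,0.0029,0.0078,0,0,0,0,0.9,0.0042,0.0072,0,0,0,0,0.9,0.0054,0.0064,0,0,0,0,0.9], squeeze=30)

```text
time_s: 6.0
ee_pos: [0.4356, 0.0402, 0.1097]
eef_rot: [1.777, 1.568, -0.901]
force: [5.9, -18.8, 4.0]
grip_width: 0.0214
```

```bash
python3 -c "
from h import *
wh()"
```

```text
t 6.0 q [ 0.01   0.162  1.933 -0.003  1.045  1.119] pos [0.4356 0.0402 0.1097] F [  5.9 -18.8   4. ] M [-3.62 -1.06  0.06] w 0.0214
 x [ 0.002 -0.002 -1.   ] y [ 0.447 -0.894  0.003] yaw_y -63.44
 r 0.0483 az 131.5 wheel(mod) 0.569 Fr -17.992298631076196 Ft(cw) -7.992084386674362
```

jog_arm(rows=[0.0045,0.001,0,0,0,0,0.9,0.0045,0.002,0,0,0,0,0.9,0,0,0,0,0,0,0.9])

```text
time_s: 6.25
ee_pos: [0.4427, 0.045, 0.1096]
eef_rot: [-0.853, 1.567, 2.752]
force: [-11.6, 6.2, 18.7]
grip_width: 0.0217
```

```bash
python3 -c "
from h import *
wh()"
```

```text
t 6.25 q [0.018 0.182 1.91  0.002 1.054 1.125] pos [0.4427 0.045  0.1096] F [-11.6   6.2  18.7] M [1.31 2.14 0.02] w 0.0217
 x [-0.004  0.002 -1.   ] y [ 0.447 -0.895 -0.003] yaw_y -63.46
 r 0.0479 az 121.3 wheel(mod) 0.747 Fr 11.321715241412301 Ft(cw) -6.697940519023592
```

jog_arm(rows=[0.0012,0.0019,0,0,0,0,0.9,0,0,0,0,0,0,0.9])

```text
time_s: 6.42
ee_pos: [0.4431, 0.0454, 0.1095]
eef_rot: [-0.188, 1.565, -2.866]
force: [-16.7, -7.2, 19.9]
grip_width: 0.0213
```

```bash
python3 -c "
from h import *
wh()"
```

```text
t 6.42 q [ 0.021  0.184  1.908 -0.002  1.055  1.129] pos [0.4431 0.0454 0.1095] F [-16.7  -7.2  19.9] M [-1.36  3.26 -0.01] w 0.0213
 x [-0.005 -0.002 -1.   ] y [ 0.447 -0.894 -0.001] yaw_y -63.43
 r 0.0481 az 120.7 wheel(mod) 0.758 Fr 2.3026514379511362 Ft(cw) -18.045157325314218
```

jog_arm(rows=[-0.001,-0.0006,0,0,0,0,0.9,0,0,0,0,0,0,0.4,0,0,0,0,0,0,0.4,0,0,0,0,0,0,0.4,0,0,0,0,0,0,0.4,0,0,0.02,0,0,0,0.4,0,0,0.03,0,0,0,0.4,0,0,0.04,0,0,0,0.4])

```text
time_s: 7.08
ee_pos: [0.4426, 0.0449, 0.1986]
eef_rot: [-0.482, 1.566, 3.122]
force: [0.6, 0.9, 0.7]
grip_width: 0.0566
```

jog_arm(rows=[0,0,0.025,0,0,0,0,0,0.01,0,0,0,0,0,0,0.02,0,0,0,0,0,0,0,0,0,0,0,0])

```text
time_s: 7.42
ee_pos: [0.4436, 0.0767, 0.224]
eef_rot: [-1.582, 1.57, 2.023]
force: [0.4, -0.2, 0.5]
grip_width: 0.0797
```

```bash
python3 - <<'E'
from h import *
from station import ctrl
o,R=st()
m=ctrl.camera_model("wrist"); p,d=ctrl.camera("wrist"); st()
np.savez("w2.npz",p=p,d=d,K=m["K"],E=m["extrinsics"]); cv2.imwrite("pics/w2.png",p[:,:,::-1])
C=cloud(d,m["K"],m["extrinsics"])
hsv=cv2.cvtColor(p,cv2.COLOR_RGB2HSV)
r=((hsv[...,0]<10)|(hsv[...,0]>170))&(hsv[...,1]>140)
for nm,sel in [("handle top",r&(C[...,2]>.130)&(C[...,2]<.145)&(C[...,1]<.08)),("cap top",r&(C[...,2]>.166)&(C[...,2]<.18))]:
    q=C[sel]; print(nm,len(q)); 
    if len(q)>4: print(q.mean(0),cv2.minEnclosingCircle(q[:,:2].astype(np.float32)))
p,d=ctrl.camera("top"); m=ctrl.camera_model("top"); np.savez("top2.npz",p=p,d=d,K=m["K"],E=m["extrinsics"]);cv2.imwrite("pics/top2z.png",cv2.resize(p[155:240,170:290,::-1],None,fx=6,fy=6,interpolation=cv2.INTER_CUBIC))
E
```

```text
t 7.42 q [9.000e-02 5.900e-02 1.761e+00 1.000e-03 1.322e+00 1.196e+00] pos [0.4436 0.0767 0.224 ] F [ 0.4 -0.2  0.5] M [0.02 0.04 0.03] w 0.0797
 x [-0.     0.001 -1.   ] y [ 0.447 -0.894 -0.001] yaw_y -63.43
t 7.47 q [0.088 0.06  1.761 0.    1.322 1.194] pos [0.4436 0.0758 0.2237] F [ 0.2 -0.2 -0.1] M [-0.01  0.04  0.04] w 0.0837
 x [-0.001  0.    -1.   ] y [ 0.448 -0.894 -0.001] yaw_y -63.38
handle top 323
[0.42997764 0.03296999 0.13493754] ((0.4293341040611267, 0.03212367743253708), 0.010376487858593464)
cap top 3466
[0.51840765 0.17589119 0.17139936] ((0.5174016356468201, 0.17646372318267822), 0.025000501424074173)
```

View pics/w2.png

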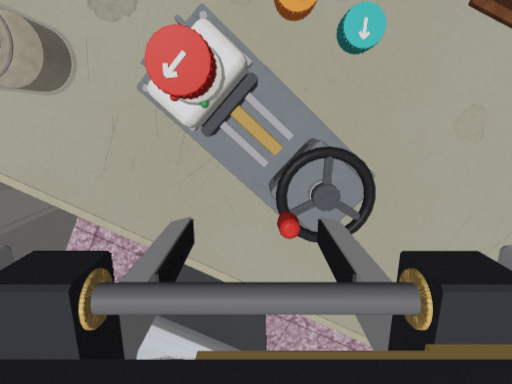

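View pics/top2z.png

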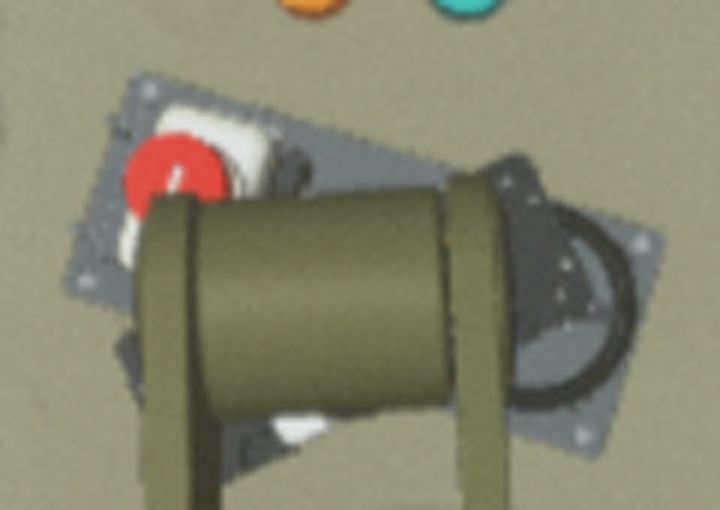

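jog_arm(rows=[0.0185,0.0252,0,0,0,0,0,0.0185,0.0252,0,0,0,0,0,0.0185,0.0252,0,0,0,0,0,0.0185,0.0252,0,0,0,0,0,0,0,0,0,0,0,0,0,0,0,0,0,0,0])

```text
time_s: 8.02
ee_pos: [0.5179, 0.1757, 0.223]
eef_rot: [-0.157, 1.568, -2.834]
force: [-0.2, -0.6, -0.7]
grip_width: 0.094
```

```bash
python3 - <<'E'
from h import *
st()
p,d,K,E=load("w2"); C=cloud(d,K,E)
# arrow: white px on cap top
hsv=cv2.cvtColor(p,cv2.COLOR_RGB2HSV)
w=(hsv[...,1]<110)&(C[...,2]>.165)&(C[...,2]<.178)&(np.hypot(C[...,0]-.5174,C[...,1]-.1765)<.022)
q=C[w]; v,_,_,_=[*np.linalg.svd(q[:,:2]-q[:,:2].mean(0))[2][:1],0,0,0]; print(len(q),np.degrees(np.arctan2(v[1],v[0])))
for nm,lo,hi in [("red",0,10),("green",45,85)]:
    h=hsv[...,0]; s=((h>=lo)&(h<=hi))&(hsv[...,1]>120)&(C[...,2]>.118)&(C[...,2]<.135)&(np.hypot(C[...,0]-.5174,C[...,1]-.1765)<.05)
    q=C[s]; 
    if len(q): a=np.median(q,0)-[.5174,.1765,0]; print(nm,len(q),a,np.degrees(np.arctan2(a[1],a[0])))
E
```

```text
t 8.02 q [ 0.26   0.281  1.504 -0.     1.359  1.367] pos [0.5179 0.1757 0.223 ] F [-0.2 -0.6 -0.7] M [-0.05 -0.    0.05] w 0.094
 x [-0.002 -0.001 -1.   ] y [ 0.447 -0.894 -0.   ] yaw_y -63.42
306 164.20688202140798
red 7 [-0.02805274  0.00705496  0.11860782] 165.88348380201964
green 15 [-0.02014592 -0.01989065  0.11858599] -135.36530356104427
```

jog_arm(rows=[0,0.0005,-0.027,0,0,0,0,0,0,-0.027,0,0,0,0,0,0,-0.018,0,0,0,0,0,0,-0.01,0,0,0,0,0,0,0,0,0,0,0.4,0,0,0,0,0,0,0.7,0,0,0,0,0,0,0.7,0,0,0,0,0,0,0.7], squeeze=40)

```text
time_s: 8.68
ee_pos: [0.5183, 0.176, 0.1438]
eef_rot: [2.936, 1.569, 0.257]
force: [0.3, 0.8, -0.2]
grip_width: 0.0708
```

jog_arm(rows=[0,0,0,0,0,0,0.7,0,0,0,0,0,0,0.7,0,0,0,0,0,0,0.7])

```text
time_s: 8.93
ee_pos: [0.5179, 0.1762, 0.1428]
eef_rot: [-3.09, 1.57, 0.514]
force: [-0.8, 4.7, 1.7]
grip_width: 0.0506
```

```bash
python3 - <<'E'
from h import *
from station import ctrl
st()
p,d=ctrl.camera("scene"); cv2.imwrite("pics/s3.png",cv2.resize(p[140:260,190:330,::-1],None,fx=5,fy=5,interpolation=cv2.INTER_CUBIC))
E
```

```text
t 8.93 q [0.261 0.352 1.604 0.    1.185 1.369] pos [0.5179 0.1762 0.1428] F [-0.8  4.7  1.7] M [ 1.13  0.28 -0.08] w 0.0506
 x [ 0.001  0.    -1.   ] y [ 0.447 -0.895 -0.   ] yaw_y -63.48
```

View pics/s3.png

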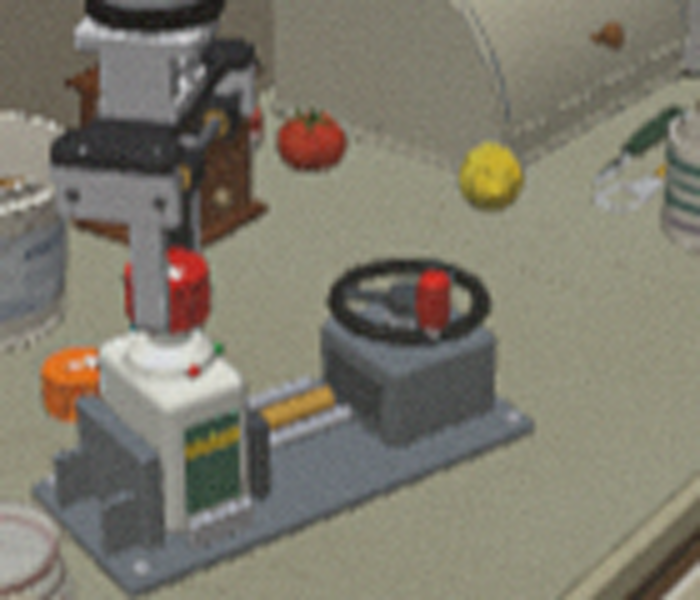

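jog_arm(rows=[0,0,-0.003,0,0,0,0.7,0,0,-0.003,0,0,0,0.7,0,0,0,0,0,0,0.7,0,0,0,0,0,0,0.7])

```text
time_s: 9.32
ee_pos: [0.5181, 0.1765, 0.1371]
eef_rot: [-2.998, 1.569, 0.607]
force: [-2.6, 2.7, 7.2]
grip_width: 0.0489
```

jog_arm(rows=[0,0,-0.001,0,0,0,0.7,0,0,0,0,0,0,0.7])

```text
time_s: 9.48
ee_pos: [0.5181, 0.1765, 0.1362]
eef_rot: [-3.036, 1.569, 0.568]
force: [-2.3, 3.3, 8.6]
grip_width: 0.049
```

```bash
python3 -c "
from h import *
st()"
```

```text
t 9.48 q [0.261 0.359 1.61  0.    1.171 1.369] pos [0.5181 0.1765 0.1362] F [-2.3  3.3  8.6] M [0.49 0.49 0.  ] w 0.049
 x [ 0.001  0.001 -1.   ] y [ 0.447 -0.895 -0.   ] yaw_y -63.47
```

jog_arm(rows=[0,0,0,0,0,5,0.7,0,0,0,0,0,5,0.7,0,0,0,0,0,5,0.7,0,0,0,0,0,0,0.7])

```text
time_s: 9.82
ee_pos: [0.5185, 0.1762, 0.1365]
eef_rot: [2.623, 1.568, 0.212]
force: [-0.6, 1.1, 8.1]
grip_width: 0.0491
```

```bash
python3 -c "
from h import *
st()"
```

```text
t 9.82 q [ 0.261  0.359  1.61  -0.     1.17   1.101] pos [0.5185 0.1762 0.1365] F [-0.6  1.1  8.1] M [0.1  0.01 0.01] w 0.0491
 x [ 0.002  0.    -1.   ] y [ 0.667 -0.745  0.001] yaw_y -48.15
```

Turns freely (moment about zero). Remaining 46°.

jog_arm(rows=[0,0,-0.0003,0,0,6,0.7,0,0,0,0,0,6,0.7,0,0,0,0,0,6,0.7,0,0,0,0,0,6,0.7,0,0,0,0,0,6,0.7,0,0,0,0,0,6,0.7,0,0,0,0,0,6,0.7,0,0,0,0,0,4,0.7])

```text
time_s: 10.48
ee_pos: [0.5186, 0.1762, 0.1362]
eef_rot: [1.796, 1.568, 0.188]
force: [0.8, 1.0, 7.7]
grip_width: 0.0489
```

jog_arm(rows=[0,0,0,0,0,0,0.7,0,0,0,0,0,0,0.7])

```text
time_s: 10.65
ee_pos: [0.5186, 0.1762, 0.1362]
eef_rot: [1.795, 1.568, 0.182]
force: [-0.1, 0.6, 8.0]
grip_width: 0.0488
```

```bash
python3 - <<'E'
from h import *
from station import ctrl
st()
m=ctrl.camera_model("wrist"); p,d=ctrl.camera("wrist")
cv2.imwrite("pics/w3.png",p[:,:,::-1])
p,d=ctrl.camera("scene"); cv2.imwrite("pics/s4.png",cv2.resize(p[170:240,190:260,::-1],None,fx=7,fy=7,interpolation=cv2.INTER_CUBIC))
E
```

```text
t 10.65 q [ 0.261  0.36   1.61  -0.     1.17   0.304] pos [0.5186 0.1762 0.1362] F [-0.1  0.6  8. ] M [ 0.08 -0.15  0.02] w 0.0488
 x [ 0.002  0.    -1.   ] y [ 0.999 -0.043  0.002] yaw_y -2.45
```

View pics/w3.png

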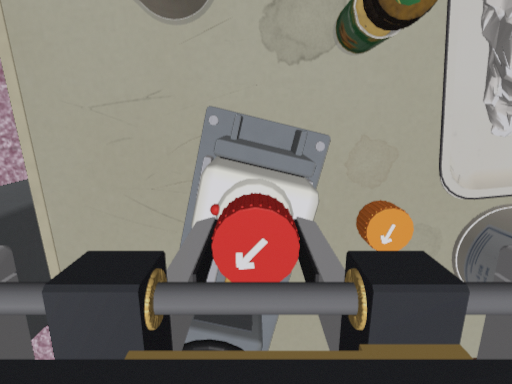

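View pics/s4.png

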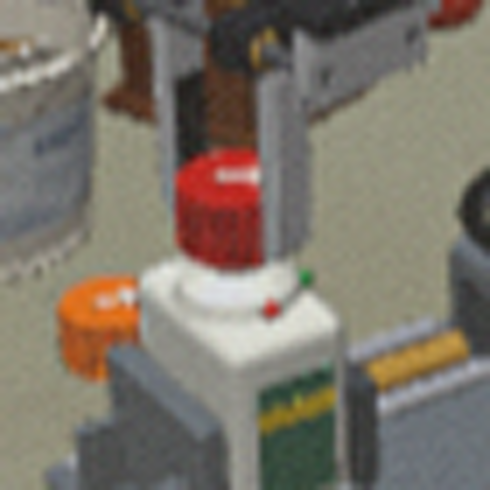

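```bash
python3 - <<'E'
from h import *
from station import ctrl
m=ctrl.camera_model("wrist");K,E=m["K"],m["extrinsics"]; p,d=ctrl.camera("wrist"); C=cloud(d,K,E); st()
hsv=cv2.cvtColor(p,cv2.COLOR_RGB2HSV)
r=((hsv[...,0]<10)|(hsv[...,0]>170))&(hsv[...,1]>140)&(C[...,2]>.158)&(C[...,2]<.175)
q=C[r]; c,rad=cv2.minEnclosingCircle(q[:,:2].astype(np.float32)); print(c,rad,np.median(q[:,2]))
w=(hsv[...,1]<110)&(C[...,2]>.155)&(C[...,2]<.175)&(np.hypot(C[...,0]-c[0],C[...,1]-c[1])<.019)
q=C[w]; v=np.linalg.svd(q[:,:2]-q[:,:2].mean(0))[2][0]; print(len(q),np.degrees(np.arctan2(v[1],v[0])))
s=((hsv[...,0]<10)|(hsv[...,0]>170))&(hsv[...,1]>120)&(C[...,2]>.115)&(C[...,2]<.135); s[:, 240:]=0
q=C[s];print(len(q),np.median(q,0)-[*c,0] if len(q) else 0)
E
```

```text
t 10.8 q [ 0.261  0.36   1.61  -0.     1.17   0.304] pos [0.5186 0.1762 0.1362] F [0.7 0.5 7.4] M [ 0.03 -0.07  0.03] w 0.0489
 x [ 0.002  0.    -1.   ] y [ 0.999 -0.043  0.002] yaw_y -2.47
(0.5185511112213135, 0.1757364422082901) 0.02575172483921051 0.16486123631668742
447 -135.95079954468196
66 [-0.02765452  0.0104174   0.11760541]
```

jog_arm(rows=[0,0,0.004,0,0,0,0.7,0,0,0.005,0,0,0,0.7,0,0,0.006,0,0,0,0.7,0,0,0,0,0,0,0.7])

```text
time_s: 11.13
ee_pos: [0.5181, 0.1761, 0.1511]
eef_rot: [1.769, 1.57, 0.155]
force: [0.2, 0.8, -1.4]
grip_width: 0.0488
```

jog_arm(rows=[0,0,0.007,0,0,0,0.7,0,0,0.013,0,0,0,0.7,0,0,0.02,0,0,0,0.7,0,0,0.025,0,0,0,0.7,0,0,0.02,0,0,0,0.7,0,0,0.01,0,0,0,0.7,0,0,0.005,0,0,0,0.7,0,0,0,0,0,0,0.7])

```text
time_s: 11.8
ee_pos: [0.5179, 0.1761, 0.2504]
eef_rot: [1.867, 1.57, 0.253]
force: [-0.3, -0.4, -0.5]
grip_width: 0.0487
```

jog_arm(rows=[0,0,0,0,0,0,0.7,0,0,0,0,0,0,0.7,0,0,0,0,0,0,0.7])

```text
time_s: 12.05
ee_pos: [0.5176, 0.176, 0.249]
eef_rot: [-1.253, 1.569, -2.867]
force: [-0.8, 0.1, -1.0]
grip_width: 0.0488
```

```bash
python3 - <<'E'
from h import *
from station import ctrl
o,_=st(); print(np.abs(o['joint_vel']).max())
m=ctrl.camera_model("wrist");K,E=m["K"],m["extrinsics"]; p,d=ctrl.camera("wrist"); C=cloud(d,K,E)
hsv=cv2.cvtColor(p,cv2.COLOR_RGB2HSV)
r=((hsv[...,0]<10)|(hsv[...,0]>170))&(hsv[...,1]>140)&(C[...,2]>.265)&(C[...,2]<.3)
q=C[r]; print("cap top",cv2.minEnclosingCircle(q[:,:2].astype(np.float32)),np.median(q[:,2]))
cv2.imwrite("pics/w5.png",p[:,:,::-1])
p,d=ctrl.camera("scene"); m=ctrl.camera_model("scene");C=cloud(d,m["K"],m["extrinsics"])
hsv=cv2.cvtColor(p,cv2.COLOR_RGB2HSV)
r=((hsv[...,0]<10)|(hsv[...,0]>170))&(hsv[...,1]>140)&(np.hypot(C[...,0]-.518,C[...,1]-.176)<.035)&(C[...,2]>.2)
print("scene cap z",np.percentile(C[r][:,2],[1,5,50,95,99]))
cv2.imwrite("pics/s5.png",cv2.resize(p[130:270,180:320,::-1],None,fx=4,fy=4,interpolation=cv2.INTER_CUBIC))
E
```

```text
t 12.05 q [ 0.261  0.264  1.466 -0.     1.414  0.304] pos [0.5176 0.176  0.249 ] F [-0.8  0.1 -1. ] M [-0.01 -0.05 -0.03] w 0.0488
 x [-0.002 -0.    -1.   ] y [ 0.999 -0.043 -0.002] yaw_y -2.48
0.006439264691081873
cap top ((0.5174688100814819, 0.1758527308702469), 0.025654787197709084) 0.27763513181270205
scene cap z [0.24777122 0.24948902 0.26994008 0.2787064  0.27984827]
```

View pics/s5.png

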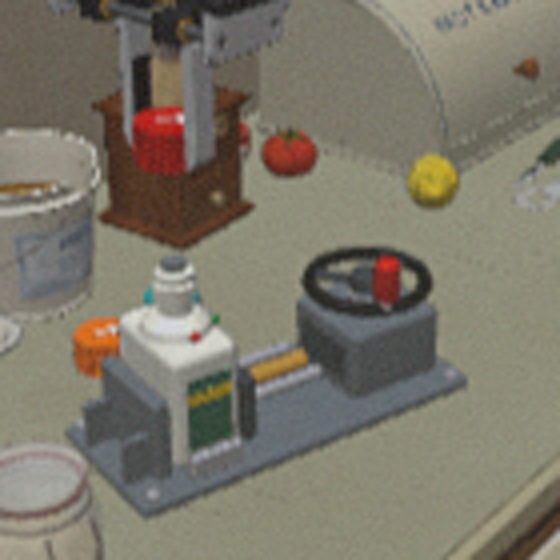

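View pics/w5.png

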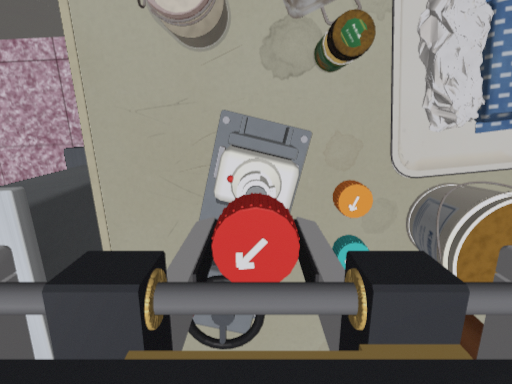

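```bash
python3 - <<'E'
from h import *
from station import ctrl
st(); print(ctrl.hand_in())
E
```

```text
t 12.15 q [0.261 0.263 1.465 0.    1.414 0.304] pos [0.5177 0.176  0.2495] F [-0.2 -0.2 -0.4] M [-0.04 -0.02  0.  ] w 0.0492
 x [-0.001 -0.    -1.   ] y [ 0.999 -0.043 -0.001] yaw_y -2.48
the job is handed in; nothing more can be done
None
```

The job is handed in at 12.2 s of the 64 s: the clamp is wound tight and the cap is off, held upright above the open neck.

- **Clamp:** I turned the wheel clockwise to its stop, at about 7.0 rad, where the push rose to 18 N. Let go, it eased back to about 6.64 rad with the bottle gripped.
- **Cap:** I pressed it about 6.5–7 mm at roughly 8 N and twisted it anticlockwise 60° (arrow measured from 164° to 224°). It then lifted straight up with no catching.
- **Last checks:** The cap's rim is about 8.8 cm above the neck, at rest. In the last scene and wrist pictures the bottle stands upright in the clamp, and I saw nothing else moved.

No check failed. Sideways and upward forces at the wheel handle reached about 20 N, against the 120 N wrist limit.

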